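Load and start a bench lap

TASK

Slide the safety catch clear and swing the lap's guard wide open, take the dressing block off the lap and lay it in the aluminium tray, and stand every stone holder from the rubber mat upright, brass foot down, on the lap disc. Then swing the guard fully shut, slide the catch fully home again, and only then turn the start key clockwise to its stop and let it spring back. Leave the tin, the cup and the jar where they are.

Things in the scene. Friction and masses are not known exactly. Their poses are not given: they have to be found in the camera images.
- lap_machine: The bench lap's grey base plate, 270 (x) x 405 mm (y), top 15 mm above the bench. Origin on the bench under the lap disc's axis. Machine axes: x towards its far side, y to its left seen from the robot, z up; it stands turned by up to 0.12 rad either way. All 'machine x, y' below are in this frame.
- lap_top (a point): Centre of the steel lap disc's top face, axes as the machine's. Disc 200 mm across, top 35 mm above the bench, standing still, copper-coloured middle 124 mm across. A brass hub 44 mm across stands 28 mm above the face in the middle, so holders stand on the ring between hub and edge. A dark round splash rim (inner radius 107 mm) rises 9 mm above the face.
- guard_grip (a point): Point on the axis of the guard's handle, an upright black round knob 22 mm in diameter, 46 mm tall, on the guard near its front edge; the knob runs from 28 mm below this point (guard's top face) to 18 mm above. Pinch it from above at any yaw; it turns in the fingers as the guard swings. Shut: machine x -92, y -30 mm, 132 mm above the bench.
- guard_hinge (a point): Point on the guard's vertical pivot axis, machine x +60, y +150 mm, 104 mm above the bench. The guard, a 220 x 220 mm clear panel in a dark steel frame, spans 98 to 104 mm above the bench and covers the lap; it swings level, clockwise from above to open: handle towards the robot, then round to the left. A pivot collar rises 12 mm above it.
- guard (a joint): Swing of the guard, rad: 0 shut over the lap, 1.7 at its open stop; stays where it is left (about 1 N at the handle moves it). The catch holds it shut mechanically; it also cannot shut past a catch that is home, and the catch goes home only with the guard within 0.03 rad of shut.
- catch_top (a point): Top centre of the safety catch's thumb post: a steel post 14 mm in diameter, 36 mm tall, standing on a flat steel bolt at the right of the guard; the top is 132 mm above the bench. Home, it lies at machine x -76, y -150 mm from the lap's centre. The bolt lies on a grey pedestal and slides along machine y.
- catch (a joint): Slide of the catch, m: 0 home (guard locked), grows to 0.03 as the post slides to machine -y (to the right), clear of the guard; 1.5 N of friction, stays where it is left.
- key_grip (a point): Middle of the start key's grip, on its vertical turning axis: an upright black bar 12 mm thick (this point's x), 42 mm long (its y), from 45 to 71 mm above the bench; this point is 59 mm above the bench, at machine x +45, y -185 mm. Its y lies along machine y at rest.
- key (a joint): Turn of the start key, rad: 0 at rest, grows as it is turned clockwise seen from above, stop at 1.2; a spring (0.12 N m per rad) returns it to 0 when let go.
- dresser: Dressing block: grey stone-like bar 60 (its x) x 24 (y) x 22 mm (z), 80 g, origin at the centre of its underside; starts lying on the near part of the lap under the guard.
- tray_in (a point): Centre of the inner floor (4 mm above the bench) of an open aluminium tray, outside 100 (its x) x 120 (y) x 18 mm high, walls 4 mm; to the right of the machine.
- holder0: Stone holder: brass disc foot 36 mm across and 14 mm thick with a dark upright stem 18 mm in diameter on it, 50 mm tall over all, about 170 g; origin at the centre of its underside, z along the stem. Stands on the rubber mat (4 mm thick, 170 x 150 mm) to the right of the machine; two to four are present, absent ones read None from the start.
- holder1: Stone holder: brass disc foot 36 mm across and 14 mm thick with a dark upright stem 18 mm in diameter on it, 50 mm tall over all, about 170 g; origin at the centre of its underside, z along the stem. Stands on the rubber mat (4 mm thick, 170 x 150 mm) to the right of the machine; two to four are present, absent ones read None from the start.
- holder2: Stone holder: brass disc foot 36 mm across and 14 mm thick with a dark upright stem 18 mm in diameter on it, 50 mm tall over all, about 170 g; origin at the centre of its underside, z along the stem. Stands on the rubber mat (4 mm thick, 170 x 150 mm) to the right of the machine; two to four are present, absent ones read None from the start.
- holder3: Stone holder: brass disc foot 36 mm across and 14 mm thick with a dark upright stem 18 mm in diameter on it, 50 mm tall over all, about 170 g; origin at the centre of its underside, z along the stem. Stands on the rubber mat (4 mm thick, 170 x 150 mm) to the right of the machine; two to four are present, absent ones read None from the start.
- tin: Bystander: a closed low steel tin with a pale lid, 72 mm across, 50 mm tall, origin under its centre, on the bench left of the machine (the open guard swings over it, 48 mm clear).
- oil_cup: Bystander: a small white cup, 52 mm across, 40 mm tall, origin under its centre, between the robot and the machine.
- jar: Bystander: a jar with a white lid, 60 mm across, 80 mm tall, origin under its centre, between the robot and the machine.

How it is judged:
On the way, in this order (a step that is already met when the one before it is completed fails the run):
1. the catch is slid clear of the guard (value of joint catch above 0.022 m), for 0.1 s.
2. the guard is swung wide open (value of joint guard above 1.3 rad), for 0.2 s.
3. the dressing block lies in the tray and every holder stands upright on the lap disc, let go (horizontal distance between each of holder0, holder1, holder2, holder3 and lap_top below 0.095 m and z of holder0 in the frame of lap_top between -0.006 and 0.006 m and angle between each of holder0, holder1, holder2, holder3's own z axis and vertical below 0.12 rad and z of holder1 in the frame of lap_top between -0.006 and 0.006 m and z of holder2 in the frame of lap_top between -0.006 and 0.006 m and z of holder3 in the frame of lap_top between -0.006 and 0.006 m and x of dresser in the frame of tray_in between -0.046 and 0.046 m and y of dresser in the frame of tray_in between -0.056 and 0.056 m and height (world z) of dresser below 0.03 m and contact force between the fingers and holder0 below 0.1 N and contact force between the fingers and holder1 below 0.1 N and contact force between the fingers and holder2 below 0.1 N and contact force between the fingers and holder3 below 0.1 N and contact force between the fingers and dresser below 0.1 N), for 0.3 s.
4. the guard is fully shut (value of joint guard below 0.06 rad), for 0.2 s.
5. the catch is home again with the guard shut (value of joint guard below 0.06 rad and value of joint catch below 0.006 m), for 0.2 s.
6. the key is turned to its stop (value of joint key above 1.08 rad), for 0.05 s.
7. the key has sprung back (value of joint key below 0.12 rad), for 0.2 s.
At the end, for the whole second after the job is handed in: Every holder present stands upright (0.12 rad) on the lap disc (origin within 95 mm of its axis, 6 mm of its top); the block lies in the tray; guard within 0.06 rad of shut, catch within 6 mm of home, key within 0.12 rad of rest; all still (all of step 5 and horizontal distance between each of holder0, holder1, holder2, holder3 and lap_top below 0.095 m and z of holder0 in the frame of lap_top between -0.006 and 0.006 m and angle between each of holder0, holder1, holder2, holder3's own z axis and vertical below 0.12 rad and z of holder1 in the frame of lap_top between -0.006 and 0.006 m and z of holder2 in the frame of lap_top between -0.006 and 0.006 m and z of holder3 in the frame of lap_top between -0.006 and 0.006 m and x of dresser in the frame of tray_in between -0.046 and 0.046 m and y of dresser in the frame of tray_in between -0.056 and 0.056 m and height (world z) of dresser below 0.03 m and linear speed of each of holder0, holder1, holder2, holder3, dresser below 0.03 m/s and value of joint key below 0.12 rad); the robot touches nothing.
It fails at once if the tin is moved more than 30 mm (distance of tin from where it was at the start of the episode above 0.03 m).
It fails at once if the oil_cup is moved more than 30 mm (distance of oil_cup from where it was at the start of the episode above 0.03 m).
It fails at once if the jar is moved more than 30 mm (distance of jar from where it was at the start of the episode above 0.03 m).
It fails at once if the key is turned while the guard is not shut or the catch is not home (value of joint key above 0.4 rad and (value of joint guard above 0.1 rad or value of joint catch above 0.01 m)).
Of holder0, holder1, holder2, holder3 only 2 to 4 are there at a start; the rules pass over those that are not, and their reading is None.
At some moment in a run one of holder0, holder1, holder2, holder3 may be knocked a few centimetres aside while the robot is not near it.
Once in a run the grip may slacken for a moment while it holds something.
It also fails if it takes over 210 s, if anything falls off the work surface, if the arm or the gripper's body presses on something with over 40 N, if the wrist force passes 120 N, or if a joint passes its speed limit or range.

ROBOT

A 7-joint arm with a two-finger parallel gripper is mounted at the origin on the work surface. World frame = base frame: x ahead of the robot, y to its left, z up, the work surface at z = 0. Lengths are in m, angles in rad, forces in N, time in s.
With the tool pointing down it reaches from about 0.4 to 0.85 m from the base axis. Payload 10.4 kg.
Tool frame: the origin (TCP) lies midway between the tips of the shut fingers; the grasp point (between the pads) lies 19 mm behind it; z points along the fingers, y is the line along which they close (so a half turn about z gives the same grasp; the last joint's range is limited). The gripper opens to 87 mm and grips with 3 to 60 N. Pads are 19 mm wide; open, the fingers measure 117 mm over their backs; the gripper's body (75 mm by 190 mm) begins 51 mm behind the grasp point.
Start: joints at [1.303, 0.332, -0.065, 1.46, 0.022, 1.35, -0.088], TCP at [0.151, -0.606, 0.223] pointing down, gripper open.
Joint ranges: [-2.6, 2.6], [-0.5, 2.12], [-1.47, 1.34], [0.16, 2.42], [-1.27, 4.41], [0.06, 2.06], [-2.6, 2.6]. Speed limits (rad/s): [2.22, 2.22, 2.79, 2.79, 3.14, 3.14, 3.14].

INTERFACE

Orientations are given as a unit quaternion [x, y, z, w].
In Python, from bench import r gives the robot as it stands.
- The arm moves only by the tool arm_command, never from a script. Its arguments are lists of equal length, an entry for each row: "xyz": the shift along the world's x, y, z in m, a list of three; "rot": the turn, a rotation vector about the world's x, y, z in rad, a list of three. In form: {"xyz": [[tx, ty, tz], ...], "rot": [[ax, ay, az], ...]}. A call has 1 to 20 rows; each row is the pose to reach, as a shift and turn from the pose commanded when the call began; what a row does not reach only later rows make up. A row lasts 1/12 s, in which the tool goes at most 41.7 mm and 7.16 degrees, less where a joint would pass 70% of its speed; a pose out of reach is approached as far as the arm can. A call with a gripper value outside its range is refused whole. "grip" is the opening, from 0 (shut) to 1 (fully open), set as the call begins (left out, the last holds). The fingers move at their own pace and stop on an object; "squeeze" is the grip in N (left out, the last holds). Time passes only in rows, so rows that repeat a pose let the fingers close. It gives the time, the measured TCP pose, the force, the opening and the grip force at its end, in the units of the state.
- r.read_state(): the state, without advancing time (a new reading comes with each control period).
- r.camera(name): name is "side" or "top"; returns the picture (420x560x3 uint8, red, green, blue); there is no depth.
- r.camera_model(name): a dict with "fx", "fy", "cx", "cy" (pixels), "T" (4x4, takes a point from camera to world coordinates). Camera axes: x right, y up, looking along -z (the intrinsics and any distortion apply to the point x, -y, -z); pixel columns grow to the right and rows downward; lengths in m; the calibration is good to about 2 mm. A picture is of the moment at which its call begins. camera_model takes no time and is no camera call.
- r.close_job(): hands the job in; it is judged then, once.
Trained networks look in the newest picture that a camera, given by its name, has taken for a name from the list of things; names that differ only in an ending like _2 or _b are one class to them, and where a whole thing is asked for, a point or a joint stands for the part that bears it (a point fixed in the world has none). Each returns a list of dicts, best first, with "conf" (0 to 1); they miss things now and then, are a little off and sometimes report something else, mostly with a low value. They report only what shows in the picture. A call takes as long as a camera call.
- r.look_for(label, camera): "at" ([x, y, z] in m, in the coordinates of the camera as it stood for that picture, good to about 4 mm: the middle of the surface that is visible of it).
- r.spot_point(label, camera): "at" ([x, y, z] in m, in the coordinates of the camera as it stood for that picture, good to about 4 mm: a listed point, or the origin of a listed thing).
The state is a dict: "time": time; "joint_positions": joint angles; "joint_vel": joint speeds; "joint_torque": joint torques, N m; "ee_pos": TCP position; "eef_rot": TCP orientation; "ft_force": force on the tool from outside, world axes, zero at the start; "torque": the same for the moment, N m; "width": finger opening in m; "grip_force": force on a finger pad.
Only numpy, scipy, OpenCV 4.12 (cv2) and the standard library are available. Lean on these libraries where they do the work, as an engineer would, in place of code of your own. Each camera call takes 0.05 s, during which the arm holds its last target. There are 200 camera calls.

## Working session

There is one attempt and no reset: what is moved stays moved. The work goes in short steps, Python scripts to look and compute and a tool call to move; the robot and the scene stay as the last step left them, time stands still between calls to the robot, and variables do not carry over. Pictures are saved under pics/ and viewed, at most 14 in all, crops included, and the job is handed in when it is done.

Besides the shell and the picture viewer there is one more tool, called after "Request:" as a command line: name --argument value ..., lists and objects as JSON in quotes. arm_command: Moves the arm, as the interface text tells. Its arguments: {"type":"object","properties":{"xyz":{"type":"array"},"rot":{"type":"array"},"grip":{"type":"number"},"squeeze":{"type":"number"}},"required":["xyz","rot"]}

```bash
mkdir -p pics; ls
cat > h.py <<'E'
import numpy as np, cv2
from bench import r
from scipy.spatial.transform import Rotation as R
def snap(cam,fn=None):
    im=np.asarray(r.camera(cam))
    if fn: cv2.imwrite('pics/'+fn,im[:,:,::-1])
    return im
def w(cam,p):
    T=np.array(r.camera_model(cam)['T']); return (T@np.r_[p,1])[:3]
def pts(label,cam,f='spot_point',n=5):
    return [(round(d['conf'],2),np.round(w(cam,d['at']),4)) for d in getattr(r,f)(label,cam)[:n]]
def st():
    s=r.read_state(); print('t',s['time'],'p',np.round(s['ee_pos'],4),'q',np.round(s['eef_rot'],3),'w',s['width'],'g',s['grip_force'],'F',np.round(s['ft_force'],1),'j',np.round(s['joint_positions'],2))
E
python3 - <<'E'
from h import *
st()
for c in('top','side'):
    snap(c,c+'0.png')
    for l in 'lap_top lap_machine guard_grip guard_hinge catch_top key_grip dresser tray_in holder0 tin oil_cup jar'.split():
        print(c,l,*pts(l,c))
E
```

```text
pics
t 0.0 p [ 0.1514 -0.606   0.2218] q [ 0.993  0.122 -0.    -0.001] w 0.08684370512481715 g 0.0 F [ 0.4  0.1 -0.4] j [ 1.3   0.33 -0.06  1.46  0.02  1.35 -0.09]
top lap_top (0.71, array([ 0.5345, -0.3647,  0.0023]))
top lap_machine (0.78, array([ 0.5673,  0.0409, -0.0016])) (0.69, array([ 0.6373, -0.2963,  0.0035]))
top guard_grip (0.94, array([0.4779, 0.007 , 0.1346])) (0.6, array([ 3.679e-01,  1.670e-01, -1.000e-04]))
top guard_hinge (0.72, array([0.6256, 0.1908, 0.1065]))
top catch_top (0.71, array([ 0.4902, -0.114 ,  0.1298]))
top key_grip (0.43, array([ 0.6181, -0.1492,  0.0569]))
top dresser
top tray_in (0.92, array([ 0.6345, -0.2987,  0.0018]))
top holder0 (0.62, array([ 0.4524, -0.2802,  0.0049])) (0.5, array([ 0.4381, -0.3615,  0.0035])) (0.5, array([ 0.5345, -0.3641,  0.0022])) (0.36, array([ 0.3666,  0.1685, -0.0037]))
top tin (0.79, array([ 0.5406,  0.3786, -0.0024]))
top oil_cup (0.67, array([0.3651, 0.1698, 0.0011]))
top jar (0.61, array([ 0.352 , -0.1025,  0.0017]))
side lap_top (0.96, array([0.5687, 0.0345, 0.0336]))
side lap_machine (0.76, array([ 0.5675,  0.0384, -0.001 ]))
side guard_grip (0.64, array([4.753e-01, 1.000e-04, 1.349e-01]))
side guard_hinge
side catch_top (0.69, array([ 0.4946, -0.1186,  0.1318]))
side key_grip (0.61, array([ 0.6165, -0.1497,  0.0603]))
side dresser (0.48, array([0.4748, 0.0024, 0.1342]))
side tray_in (0.68, array([ 0.6414, -0.2949,  0.0033]))
side holder0 (0.76, array([ 0.4525, -0.2802,  0.0042])) (0.62, array([ 0.536 , -0.3628,  0.0017])) (0.55, array([ 0.4434, -0.3576,  0.0063]))
side tin (0.6, array([ 0.5422,  0.3764, -0.0007])) (0.34, array([ 0.6141, -0.1484,  0.0622]))
side oil_cup (0.76, array([3.657e-01, 1.686e-01, 1.000e-04]))
side jar (0.96, array([ 0.3531, -0.0986, -0.0006]))
```

View pics/top0.png

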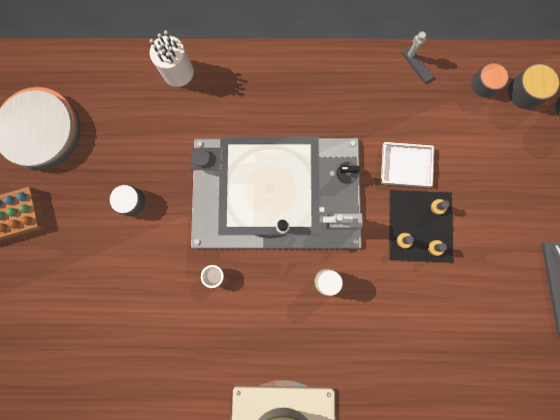

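View pics/side0.png

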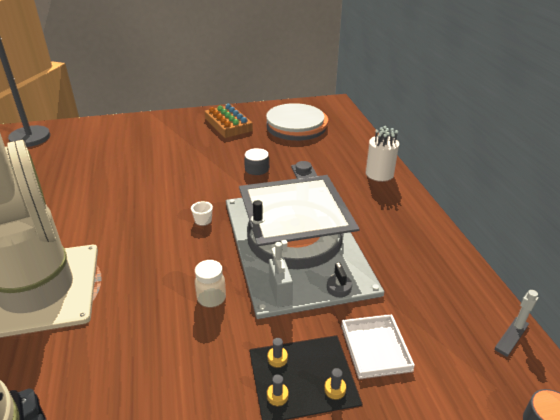

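Run:
```python
from h import *
# fit machine pose
P=[((-92,-30),(.4766,.0036)),((60,150),(.6256,.1908)),((-76,-150),(.4924,-.1163)),((45,-185),(.6173,-.1494)),((0,0),(.568,.0377))]
A=np.array([a for a,_ in P])/1000;B=np.array([b for _,b in P])
a=A-A.mean(0);b=B-B.mean(0)
th=np.arctan2((a[:,0]*b[:,1]-a[:,1]*b[:,0]).sum(),(a*b).sum())
M=np.array([[np.cos(th),-np.sin(th)],[np.sin(th),np.cos(th)]])
t=B.mean(0)-M@A.mean(0);print(th,t,np.round((M@A.T).T+t-B,4))
h=np.array([.06,.15]);g=np.array([-.092,-.03])-h
for q in np.arange(0,1.75,.1):
    c,s=np.cos(-q),np.sin(-q);print(round(q,1),np.round(M@(h+np.array([[c,-s],[s,c]])@g)+t,4))
```

```text
0.019642115178046527 [0.56773301 0.03651918] [[-0.0003  0.0011]
 [-0.0008 -0.0031]
 [ 0.0023  0.0014]
 [-0.0009  0.0018]
 [-0.0003 -0.0012]]
0.0 [0.4763 0.0047]
0.1 [0.4588 0.0205]
0.2 [0.443  0.0379]
0.3 [0.4289 0.0568]
0.4 [0.4168 0.077 ]
0.5 [0.4068 0.0983]
0.6 [0.399  0.1205]
0.7 [0.3934 0.1434]
0.8 [0.3901 0.1667]
0.9 [0.3892 0.1902]
1.0 [0.3906 0.2137]
1.1 [0.3944 0.237 ]
1.2 [0.4005 0.2597]
1.3 [0.4088 0.2818]
1.4 [0.4193 0.3028]
1.5 [0.4318 0.3228]
1.6 [0.4462 0.3414]
1.7 [0.4625 0.3584]
```

The machine stands nearly square, with its lap centre at about (0.568, 0.037) and yaw 0.02. The top view shows the catch post at px (340,220) and the key at (347,172). The tray is at (408,165) and three holders stand on the mat at (440,207), (405,241) and (437,248). The guard is shut. I'll move over the catch next.

Request:
arm_command --xyz '[[0.03, 0.04, 0], [0.06, 0.08, 0], [0.08, 0.115, 0], [0.1, 0.15, 0], [0.12, 0.18, 0], [0.145, 0.21, 0], [0.165, 0.24, 0], [0.19, 0.27, 0], [0.21, 0.3, 0], [0.23, 0.335, 0], [0.255, 0.365, 0], [0.275, 0.395, 0], [0.3, 0.425, 0], [0.32, 0.46, 0], [0.343, 0.491, -0.02], [0.343, 0.491, -0.04], [0.343, 0.491, -0.04], [0.343, 0.491, -0.04]]' --rot '[[0, 0, -0.1], [0, 0, -0.225], [0, 0, -0.225], [0, 0, -0.225], [0, 0, -0.225], [0, 0, -0.225], [0, 0, -0.225], [0, 0, -0.225], [0, 0, -0.225], [0, 0, -0.225], [0, 0, -0.225], [0, 0, -0.225], [0, 0, -0.225], [0, 0, -0.225], [0, 0, -0.225], [0, 0, -0.225], [0, 0, -0.225], [0, 0, -0.225]]' --grip 0.6 --squeeze 25

```text
time: 2.8
ee_pos: [0.4938, -0.1154, 0.1821]
eef_rot: [1.0, 0.01, -0.001, -0.0]
ft_force: [0.2, -0.9, 0.2]
width: 0.0522
grip_force: 0.0
```

Request:
arm_command --xyz '[[0, 0, -0.035], [0, 0, -0.06], [0, 0, -0.074], [0, 0, -0.074], [0, 0, -0.074]]' --rot '[[0, 0, 0], [0, 0, 0], [0, 0, 0], [0, 0, 0], [0, 0, 0]]'

```text
time: 3.22
ee_pos: [0.4945, -0.1166, 0.1097]
eef_rot: [1.0, 0.009, 0.0, 0.0]
ft_force: [0.8, 0.0, 0.6]
width: 0.0522
grip_force: 0.0
```

Request:
arm_command --xyz '[[0, 0, 0], [0, 0, 0], [0, 0, 0], [0, 0, 0], [0, 0, 0], [0, 0, 0], [0, 0, 0], [0, 0, 0]]' --rot '[[0, 0, 0], [0, 0, 0], [0, 0, 0], [0, 0, 0], [0, 0, 0], [0, 0, 0], [0, 0, 0], [0, 0, 0]]' --grip 0

```text
time: 3.88
ee_pos: [0.4945, -0.1154, 0.1087]
eef_rot: [1.0, 0.01, 0.0, 0.0]
ft_force: [-0.7, -0.3, 1.5]
width: 0.0132
grip_force: 25.0
```

Request:
arm_command --xyz '[[0, -0.005, 0], [0, -0.01, 0], [0, -0.015, 0], [0, -0.02, 0], [0.001, -0.025, 0], [0.001, -0.03, 0], [0.001, -0.032, 0], [0.001, -0.032, 0], [0.001, -0.032, 0], [0.001, -0.032, 0]]' --rot '[[0, 0, 0], [0, 0, 0], [0, 0, 0], [0, 0, 0], [0, 0, 0], [0, 0, 0], [0, 0, 0], [0, 0, 0], [0, 0, 0], [0, 0, 0]]'

```text
time: 4.72
ee_pos: [0.495, -0.1449, 0.1086]
eef_rot: [1.0, 0.011, -0.001, -0.002]
ft_force: [-5.0, 11.2, 7.9]
width: 0.0131
grip_force: 25.0
```

Request:
arm_command --xyz '[[0, 0, 0], [0, 0, 0], [0, 0, 0], [0, 0, 0], [0, 0, 0.03], [0, 0, 0.06], [0, 0, 0.09], [0, 0, 0.09], [0, 0, 0.09]]' --rot '[[0, 0, 0], [0, 0, 0], [0, 0, 0], [0, 0, 0], [0, 0, 0], [0, 0, 0], [0, 0, 0], [0, 0, 0], [0, 0, 0]]' --grip 0.6

```text
time: 5.47
ee_pos: [0.4964, -0.1482, 0.2001]
eef_rot: [1.0, 0.01, 0.002, 0.001]
ft_force: [-0.2, -0.2, -1.5]
width: 0.0517
grip_force: 0.0
```

Run:
```python
from h import *
st()
for c in('top','side'):
    snap(c,c+'1.png')
    for l in 'catch_top guard_grip'.split(): print(c,l,*pts(l,c))
```

```text
t 5.4667 p [ 0.4964 -0.1482  0.2001] q [1.    0.01  0.002 0.001] w 0.051666497661975334 g 0.0 F [-0.2 -0.2 -1.5] j [ 0.69  0.15 -0.53  1.75  0.08  1.26 -1.41]
top catch_top
top guard_grip (0.69, array([0.4778, 0.0077, 0.1378])) (0.16, array([ 0.3491, -0.1005,  0.0042]))
side catch_top (0.58, array([ 0.4931, -0.1482,  0.1359]))
side guard_grip (0.64, array([4.712e-01, 3.000e-04, 1.350e-01])) (0.3, array([0.6303, 0.1875, 0.1043]))
```

Request:
arm_command --xyz '[[-0.005, 0.038, 0], [-0.01, 0.076, 0], [-0.015, 0.114, 0], [-0.019, 0.152, 0], [-0.019, 0.152, 0], [-0.019, 0.152, -0.035], [-0.019, 0.152, -0.065], [-0.019, 0.152, -0.08], [-0.019, 0.152, -0.08], [-0.019, 0.152, -0.08]]' --rot '[[0, 0, 0], [0, 0, 0], [0, 0, 0], [0, 0, 0], [0, 0, 0], [0, 0, 0], [0, 0, 0], [0, 0, 0], [0, 0, 0], [0, 0, 0]]' --grip 0.9

```text
time: 6.6
ee_pos: [0.476, 0.0046, 0.1182]
eef_rot: [1.0, 0.01, -0.001, -0.0]
ft_force: [0.8, 0.1, 0.6]
width: 0.0782
grip_force: 0.0
```

Request:
arm_command --xyz '[[0, 0, 0], [0, 0, 0], [0, 0, 0], [0, 0, 0], [0, 0, 0], [0, 0, 0], [0, 0, 0], [0, 0, 0], [0, 0, 0], [0, 0, 0]]' --rot '[[0, 0, 0], [0, 0, 0], [0, 0, 0], [0, 0, 0], [0, 0, 0], [0, 0, 0], [0, 0, 0], [0, 0, 0], [0, 0, 0], [0, 0, 0]]' --grip 0 --squeeze 10

```text
time: 7.43
ee_pos: [0.4764, 0.0053, 0.1185]
eef_rot: [1.0, 0.01, -0.0, -0.0]
ft_force: [-0.5, -2.7, 0.6]
width: 0.0219
grip_force: 10.0
```

Request:
arm_command --xyz '[[-0.009, 0.008, 0], [-0.0175, 0.016, 0], [-0.026, 0.0245, 0], [-0.033, 0.033, 0], [-0.0475, 0.052, 0], [-0.0595, 0.0725, 0], [-0.0695, 0.0935, 0], [-0.0775, 0.116, 0], [-0.083, 0.1385, 0], [-0.086, 0.162, 0], [-0.087, 0.1855, 0], [-0.0855, 0.209, 0], [-0.082, 0.2325, 0], [-0.076, 0.255, 0], [-0.0675, 0.277, 0], [-0.057, 0.298, 0], [-0.0445, 0.318, 0], [-0.031, 0.336, 0], [-0.031, 0.336, 0], [-0.031, 0.336, 0]]' --rot '[[0, 0, 0], [0, 0, 0], [0, 0, 0], [0, 0, 0], [0, 0, 0], [0, 0, 0], [0, 0, 0], [0, 0, 0], [0, 0, 0], [0, 0, 0], [0, 0, 0], [0, 0, 0], [0, 0, 0], [0, 0, 0], [0, 0, 0], [0, 0, 0], [0, 0, 0], [0, 0, 0], [0, 0, 0], [0, 0, 0]]'

```text
time: 9.1
ee_pos: [0.444, 0.3422, 0.1182]
eef_rot: [1.0, 0.011, -0.001, -0.001]
ft_force: [-1.7, 3.0, -3.1]
width: 0.0218
grip_force: 10.0
```

Run:
```python
from h import *
st()
for c in('top','side'):
    im=snap(c,c+'2.png')
    for l in 'guard_grip dresser lap_top holder0'.split(): print(c,l,*pts(l,c))
    if c=='top': cv2.imwrite('pics/top2c.png',cv2.resize(im[110:290,80:480,::-1],None,fx=2,fy=2))
```

```text
t 9.1 p [0.444  0.3422 0.1182] q [ 1.     0.011 -0.001 -0.001] w 0.02178591817308622 g 9.999925178708509 F [-1.7  3.  -3.1] j [-0.02  0.41 -0.87  1.73  0.33  1.17 -2.53]
top guard_grip (0.6, array([0.4489, 0.3439, 0.136 ]))
top dresser (0.82, array([0.5034, 0.0354, 0.0345])) (0.25, array([ 0.6197, -0.1462,  0.0554]))
top lap_top (0.75, array([0.5689, 0.0393, 0.0343]))
top holder0 (0.58, array([ 0.4367, -0.3557,  0.0066])) (0.58, array([ 5.350e-01, -3.626e-01,  2.000e-04])) (0.44, array([ 0.4546, -0.2791,  0.0059])) (0.21, array([ 0.3653,  0.1678, -0.0023]))
side guard_grip (0.77, array([0.4447, 0.3386, 0.1353]))
side dresser (0.55, array([0.5043, 0.0333, 0.0316]))
side lap_top (0.81, array([0.5654, 0.0362, 0.0357]))
side holder0 (0.92, array([ 0.5392, -0.3657,  0.0034])) (0.59, array([ 0.4564, -0.2837,  0.001 ])) (0.56, array([ 0.4422, -0.3584,  0.0047]))
```

View pics/top2c.png

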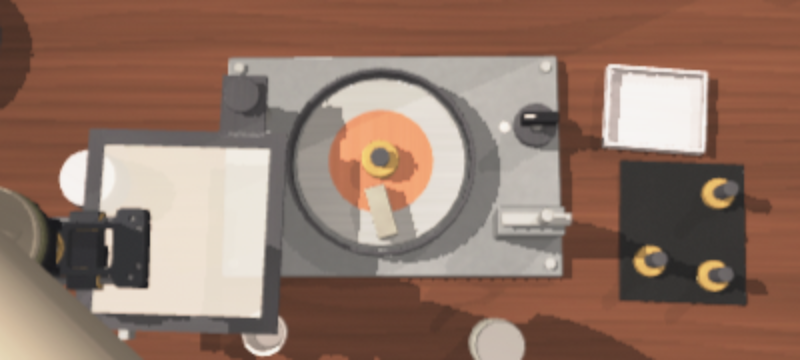

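The guard is open and clear of the lap. The block lies at crop px (381,211), its axis turned about +0.27 rad. The three holders are unchanged.

Request:
arm_command --xyz '[[0, 0, 0], [0, 0, 0], [0, 0, 0], [0, 0, 0], [0, 0, 0.035], [0, 0, 0.07], [0, 0, 0.1], [0.006, -0.034, 0.1], [0.013, -0.068, 0.1], [0.02, -0.102, 0.1], [0.026, -0.136, 0.1], [0.032, -0.17, 0.1], [0.039, -0.204, 0.1], [0.045, -0.238, 0.1], [0.052, -0.272, 0.1], [0.0586, -0.3065, 0.08], [0.0586, -0.3065, 0.04], [0.0586, -0.3065, 0.02], [0.0586, -0.3065, 0.02], [0.0586, -0.3065, 0.02]]' --rot '[[0, 0, 0], [0, 0, 0], [0, 0, 0], [0, 0, 0], [0, 0, 0], [0, 0, 0], [0, 0, 0], [0, 0, 0], [0, 0, 0], [0, 0, 0.1], [0, 0, 0.2], [0, 0, 0.25], [0, 0, 0.25], [0, 0, 0.25], [0, 0, 0.25], [0, 0, 0.25], [0, 0, 0.25], [0, 0, 0.25], [0, 0, 0.25], [0, 0, 0.25]]' --grip 0.7 --squeeze 25

```text
time: 11.27
ee_pos: [0.5036, 0.0342, 0.1386]
eef_rot: [0.991, 0.135, -0.001, -0.0]
ft_force: [-0.6, -0.8, 0.7]
width: 0.0608
grip_force: 0.0
```

Request:
arm_command --xyz '[[0, 0, -0.035], [0, 0, -0.07], [0, 0, -0.1], [0, 0, -0.1], [0, 0, -0.1]]' --rot '[[0, 0, 0], [0, 0, 0], [0, 0, 0], [0, 0, 0], [0, 0, 0]]'

```text
time: 11.68
ee_pos: [0.505, 0.0348, 0.0397]
eef_rot: [0.991, 0.135, 0.001, -0.0]
ft_force: [0.2, -0.3, 1.5]
width: 0.0611
grip_force: 0.0
```

Request:
arm_command --xyz '[[0, 0, 0], [0, 0, 0], [0, 0, 0], [0, 0, 0], [0, 0, 0], [0, 0, 0], [0, 0, 0], [0, 0, 0], [0, 0, 0], [0, 0, 0]]' --rot '[[0, 0, 0], [0, 0, 0], [0, 0, 0], [0, 0, 0], [0, 0, 0], [0, 0, 0], [0, 0, 0], [0, 0, 0], [0, 0, 0], [0, 0, 0]]' --grip 0

```text
time: 12.52
ee_pos: [0.5042, 0.034, 0.0387]
eef_rot: [0.991, 0.134, 0.0, 0.0]
ft_force: [-0.6, -1.3, 4.6]
width: 0.024
grip_force: 24.9
```

Request:
arm_command --xyz '[[0, 0, 0.03], [0, 0, 0.07], [0, 0, 0.11], [0, 0, 0.15], [0.013, -0.033, 0.16], [0.026, -0.066, 0.16], [0.04, -0.1, 0.16], [0.054, -0.133, 0.16], [0.067, -0.166, 0.16], [0.08, -0.2, 0.16], [0.094, -0.233, 0.16], [0.108, -0.266, 0.16], [0.12, -0.3, 0.16], [0.134, -0.3315, 0.16], [0.134, -0.3315, 0.12], [0.134, -0.3315, 0.09], [0.134, -0.3315, 0.06], [0.134, -0.3315, 0.06], [0.134, -0.3315, 0.06]]' --rot '[[0, 0, 0], [0, 0, 0], [0, 0, 0], [0, 0, 0], [0, 0, 0], [0, 0, -0.1], [0, 0, -0.2], [0, 0, -0.32], [0, 0, -0.32], [0, 0, -0.32], [0, 0, -0.32], [0, 0, -0.32], [0, 0, -0.32], [0, 0, -0.32], [0, 0, -0.32], [0, 0, -0.32], [0, 0, -0.32], [0, 0, -0.32], [0, 0, -0.32]]'

```text
time: 14.1
ee_pos: [0.6371, -0.2969, 0.0971]
eef_rot: [1.0, -0.025, -0.002, -0.001]
ft_force: [0.4, 0.2, 0.6]
width: 0.0237
grip_force: 24.9
```

Request:
arm_command --xyz '[[0, 0, -0.03], [0, 0, -0.06], [0, 0, -0.075], [0, 0, -0.082], [0, 0, -0.087], [0, 0, -0.087]]' --rot '[[0, 0, 0], [0, 0, 0], [0, 0, 0], [0, 0, 0], [0, 0, 0], [0, 0, 0]]'

```text
time: 14.6
ee_pos: [0.6387, -0.2975, 0.0125]
eef_rot: [1.0, -0.025, 0.0, 0.0]
ft_force: [0.6, 0.7, -1.1]
width: 0.0238
grip_force: 24.9
```

Request:
arm_command --xyz '[[0, 0, 0], [0, 0, 0], [0, 0, 0], [0, 0, 0], [0, 0, 0.03], [0, 0, 0.06], [0, 0, 0.1], [0, 0, 0.14], [0, 0, 0.16], [-0.02, 0.03, 0.16], [-0.05, 0.06, 0.16], [-0.08, 0.09, 0.16]]' --rot '[[0, 0, 0], [0, 0, 0], [0, 0, 0], [0, 0, 0], [0, 0, 0], [0, 0, 0], [0, 0, 0], [0, 0, 0], [0, 0, 0], [0, 0, 0], [0, 0, 0], [0, 0, 0]]' --grip 0.5

```text
time: 15.6
ee_pos: [0.5585, -0.2072, 0.1719]
eef_rot: [1.0, -0.025, 0.001, 0.0]
ft_force: [0.3, 1.6, 0.2]
width: 0.0435
grip_force: 0.0
```

Run:
```python
from h import *
st()
for c in('top','side'):
    im=snap(c,c+'3.png')
    for l in 'guard_grip dresser tray_in holder0'.split(): print(c,l,*pts(l,c))
```

```text
t 15.6 p [ 0.5585 -0.2072  0.1719] q [ 1.    -0.025  0.001  0.   ] w 0.043450556575565215 g 0.0 F [0.3 1.6 0.2] j [ 0.76  0.36 -0.59  1.59  0.21  1.26 -1.49]
top guard_grip (0.66, array([0.4462, 0.3417, 0.1351]))
top dresser
top tray_in
top holder0 (0.75, array([ 0.4558, -0.28  ,  0.0027]))
side guard_grip (0.78, array([0.4436, 0.3395, 0.133 ]))
side dresser (0.62, array([ 0.6384, -0.2994,  0.0033])) (0.56, array([ 0.441 , -0.3548,  0.0045])) (0.37, array([0.6266, 0.187 , 0.1053]))
side tray_in (0.83, array([ 0.6401, -0.2938,  0.0064])) (0.7, array([ 0.616 , -0.1488,  0.0634]))
side holder0 (0.89, array([ 0.4438, -0.3601,  0.0033])) (0.85, array([ 0.5402, -0.3679,  0.003 ])) (0.82, array([ 0.4531, -0.283 ,  0.0034]))
```

View pics/side3.png

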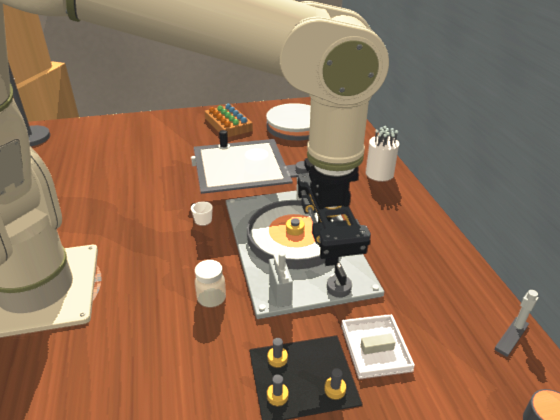

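The block lies in the tray at px (378,343), and the holders stand at px (278,352), (336,384) and (277,390). I'll pick holder A first.

Request:
arm_command --xyz '[[-0.034, -0.024, 0], [-0.068, -0.048, 0], [-0.1035, -0.074, 0], [-0.1035, -0.074, -0.035], [-0.1035, -0.074, -0.07], [-0.1035, -0.074, -0.105], [-0.1035, -0.074, -0.13], [-0.1035, -0.074, -0.148], [-0.1035, -0.074, -0.148], [-0.1035, -0.074, -0.148]]' --rot '[[0, 0, 0], [0, 0, 0], [0, 0, 0], [0, 0, 0], [0, 0, 0], [0, 0, 0], [0, 0, 0], [0, 0, 0], [0, 0, 0], [0, 0, 0]]' --grip 0.6

```text
time: 16.93
ee_pos: [0.4556, -0.2823, 0.0232]
eef_rot: [1.0, -0.025, -0.001, -0.001]
ft_force: [1.3, 0.6, 0.5]
width: 0.0521
grip_force: 0.0
```

Request:
arm_command --xyz '[[0, 0, 0], [0, 0, 0], [0, 0, 0], [0, 0, 0], [0, 0, 0], [0, 0, 0], [0, 0, 0], [0, 0, 0.01], [0, 0, 0.03], [0, 0, 0.03], [0, 0, 0.03]]' --rot '[[0, 0, 0], [0, 0, 0], [0, 0, 0], [0, 0, 0], [0, 0, 0], [0, 0, 0], [0, 0, 0], [0, 0, 0], [0, 0, 0], [0, 0, 0], [0, 0, 0]]' --grip 0 --squeeze 35

```text
time: 17.85
ee_pos: [0.4563, -0.2828, 0.0546]
eef_rot: [1.0, -0.025, 0.001, 0.001]
ft_force: [0.1, 0.6, -1.2]
width: 0.0171
grip_force: 35.0
```

Request:
arm_command --xyz '[[0, 0, 0.035], [0, 0, 0.07], [0, 0, 0.1], [0.01, 0.01, 0.117], [0.025, 0.044, 0.117], [0.042, 0.078, 0.117], [0.06, 0.112, 0.117], [0.08, 0.146, 0.117], [0.1, 0.18, 0.117], [0.12, 0.214, 0.117], [0.138, 0.248, 0.117], [0.156, 0.284, 0.117], [0.1735, 0.319, 0.117], [0.1735, 0.319, 0.1], [0.1735, 0.319, 0.065], [0.1735, 0.319, 0.03], [0.1735, 0.319, 0.02], [0.1735, 0.319, 0.02]]' --rot '[[0, 0, 0], [0, 0, 0], [0, 0, 0], [0, 0, 0], [0, 0, 0], [0, 0, 0], [0, 0, 0], [0, 0, 0], [0, 0, 0], [0, 0, 0], [0, 0, 0], [0, 0, 0], [0, 0, 0], [0, 0, 0], [0, 0, 0], [0, 0, 0], [0, 0, 0], [0, 0, 0]]'

```text
time: 19.35
ee_pos: [0.6266, 0.036, 0.0698]
eef_rot: [1.0, -0.025, -0.003, 0.0]
ft_force: [-0.5, -0.6, -1.2]
width: 0.0169
grip_force: 35.0
```

Request:
arm_command --xyz '[[0, 0, -0.008], [0, 0, -0.014], [0, 0, -0.018], [0, 0, -0.018]]' --rot '[[0, 0, 0], [0, 0, 0], [0, 0, 0], [0, 0, 0]]'

```text
time: 19.68
ee_pos: [0.6293, 0.0364, 0.0557]
eef_rot: [1.0, -0.025, 0.0, 0.0]
ft_force: [0.9, 0.4, -2.2]
width: 0.0171
grip_force: 35.0
```

Request:
arm_command --xyz '[[0, 0, -0.001], [0, 0, -0.001], [0, 0, -0.001], [0, 0, -0.001], [0, 0, 0.02], [0, 0, 0.06], [0, 0, 0.1], [-0.008, -0.035, 0.115], [-0.016, -0.075, 0.115], [-0.025, -0.115, 0.115], [-0.034, -0.155, 0.115], [-0.043, -0.195, 0.115], [-0.052, -0.235, 0.115], [-0.061, -0.275, 0.115], [-0.07, -0.315, 0.115], [-0.08, -0.355, 0.115], [-0.091, -0.403, 0.115], [-0.091, -0.403, 0.115], [-0.091, -0.403, 0.115]]' --rot '[[0, 0, 0], [0, 0, 0], [0, 0, 0], [0, 0, 0], [0, 0, 0], [0, 0, 0], [0, 0, 0], [0, 0, 0], [0, 0, 0], [0, 0, 0], [0, 0, 0], [0, 0, 0], [0, 0, 0], [0, 0, 0], [0, 0, 0], [0, 0, 0], [0, 0, 0], [0, 0, 0], [0, 0, 0]]' --grip 0.6

```text
time: 21.27
ee_pos: [0.536, -0.3712, 0.1703]
eef_rot: [1.0, -0.028, -0.0, 0.001]
ft_force: [0.5, -0.3, 0.1]
width: 0.0521
grip_force: 0.0
```

Run:
```python
from h import *
st()
for c in('top','side'):
    im=snap(c,c+'4.png')
    for l in 'holder0'.split(): print(c,l,*pts(l,c))
```

```text
t 21.2667 p [ 0.536  -0.3712  0.1703] q [ 1.    -0.028 -0.     0.001] w 0.0521058450018858 g 0.0 F [ 0.5 -0.3  0.1] j [ 0.94  0.48 -0.56  1.43  0.26  1.31 -1.26]
top holder0 (0.67, array([ 0.5324, -0.3617, -0.0008])) (0.55, array([ 0.4397, -0.3574,  0.0021])) (0.48, array([0.6254, 0.0421, 0.0355]))
side holder0 (0.88, array([ 5.388e-01, -3.625e-01,  3.000e-04])) (0.83, array([ 0.444 , -0.3559,  0.0036])) (0.62, array([0.6292, 0.0354, 0.0334]))
```

Request:
arm_command --xyz '[[0, 0, 0], [0, 0, -0.035], [0, 0, -0.07], [0, 0, -0.105], [0, 0, -0.13], [0, 0, -0.147], [0, 0, -0.147], [0, 0, -0.147]]' --rot '[[0, 0, 0], [0, 0, 0], [0, 0, 0], [0, 0, 0], [0, 0, 0], [0, 0, 0], [0, 0, 0], [0, 0, 0]]'

```text
time: 22.13
ee_pos: [0.5383, -0.3653, 0.0234]
eef_rot: [1.0, -0.024, -0.0, -0.0]
ft_force: [-0.1, -0.8, 0.5]
width: 0.0525
grip_force: 0.0
```

Request:
arm_command --xyz '[[0, 0, 0], [0, 0, 0], [0, 0, 0], [0, 0, 0], [0, 0, 0], [0, 0, 0], [0, 0, 0], [0, 0, 0.01], [0, 0, 0.03], [0, 0, 0.03], [0, 0, 0.03]]' --rot '[[0, 0, 0], [0, 0, 0], [0, 0, 0], [0, 0, 0], [0, 0, 0], [0, 0, 0], [0, 0, 0], [0, 0, 0], [0, 0, 0], [0, 0, 0], [0, 0, 0]]' --grip 0

```text
time: 23.05
ee_pos: [0.5389, -0.3668, 0.0548]
eef_rot: [1.0, -0.025, 0.001, 0.001]
ft_force: [-0.3, -0.1, -2.4]
width: 0.0173
grip_force: 35.0
```

Request:
arm_command --xyz '[[0, 0, 0.035], [0, 0, 0.07], [0, 0, 0.1], [0, 0.02, 0.117], [0, 0.055, 0.117], [0, 0.09, 0.117], [0, 0.125, 0.117], [0, 0.16, 0.117], [0, 0.195, 0.117], [-0.005, 0.23, 0.117], [-0.01, 0.265, 0.117], [-0.015, 0.3, 0.117], [-0.02, 0.335, 0.117], [-0.025, 0.37, 0.117], [-0.029, 0.4, 0.117], [-0.029, 0.4, 0.1], [-0.029, 0.4, 0.065], [-0.029, 0.4, 0.03], [-0.029, 0.4, 0.02], [-0.029, 0.4, 0.02]]' --rot '[[0, 0, 0], [0, 0, 0], [0, 0, 0], [0, 0, 0], [0, 0, 0], [0, 0, 0], [0, 0, 0], [0, 0, 0], [0, 0, 0], [0, 0, 0], [0, 0, 0], [0, 0, 0], [0, 0, 0], [0, 0, 0], [0, 0, 0], [0, 0, 0], [0, 0, 0], [0, 0, 0], [0, 0, 0], [0, 0, 0]]'

```text
time: 24.72
ee_pos: [0.5067, 0.0334, 0.0708]
eef_rot: [1.0, -0.025, -0.003, -0.0]
ft_force: [-0.6, -0.6, -1.1]
width: 0.017
grip_force: 35.0
```

Request:
arm_command --xyz '[[0, 0, -0.008], [0, 0, -0.014], [0, 0, -0.018], [0, 0, -0.019], [0, 0, -0.019]]' --rot '[[0, 0, 0], [0, 0, 0], [0, 0, 0], [0, 0, 0], [0, 0, 0]]'

```text
time: 25.13
ee_pos: [0.5095, 0.0335, 0.055]
eef_rot: [1.0, -0.025, 0.0, 0.0]
ft_force: [0.7, -0.3, -2.1]
width: 0.0169
grip_force: 35.0
```

Request:
arm_command --xyz '[[0, 0, 0], [0, 0, 0], [0, 0, 0], [0, 0, 0], [0, 0, 0.02], [0, 0, 0.06], [0, 0, 0.1], [-0.005, -0.035, 0.116], [-0.012, -0.075, 0.116], [-0.019, -0.115, 0.116], [-0.026, -0.155, 0.116], [-0.033, -0.195, 0.116], [-0.04, -0.235, 0.116], [-0.047, -0.275, 0.116], [-0.054, -0.315, 0.116], [-0.06, -0.355, 0.116], [-0.0665, -0.3935, 0.116], [-0.0665, -0.3935, 0.116], [-0.0665, -0.3935, 0.116], [-0.0665, -0.3935, 0.116]]' --rot '[[0, 0, 0], [0, 0, 0], [0, 0, 0], [0, 0, 0], [0, 0, 0], [0, 0, 0], [0, 0, 0], [0, 0, 0], [0, 0, 0], [0, 0, 0], [0, 0, 0], [0, 0, 0], [0, 0, 0], [0, 0, 0], [0, 0, 0], [0, 0, 0], [0, 0, 0], [0, 0, 0], [0, 0, 0], [0, 0, 0]]' --grip 0.6

```text
time: 26.8
ee_pos: [0.4429, -0.3595, 0.1705]
eef_rot: [1.0, -0.025, 0.0, -0.0]
ft_force: [0.2, 0.4, -0.1]
width: 0.0522
grip_force: 0.0
```

Run:
```python
from h import *
st()
for c in('top','side'):
    im=snap(c,c+'5.png')
    for l in 'holder0'.split(): print(c,l,*pts(l,c))
```

```text
t 26.8 p [ 0.4429 -0.3595  0.1705] q [ 1.    -0.025  0.    -0.   ] w 0.05224455754004339 g 0.0 F [ 0.2  0.4 -0.1] j [ 1.05  0.29 -0.53  1.66  0.15  1.23 -1.13]
top holder0 (0.7, array([0.4485, 0.3396, 0.1384])) (0.6, array([0.508 , 0.0406, 0.0345])) (0.5, array([ 0.4379, -0.3563,  0.0041])) (0.49, array([0.6279, 0.0426, 0.0343]))
side holder0 (0.93, array([ 0.4407, -0.3548,  0.003 ])) (0.76, array([0.6275, 0.0371, 0.0346]))
```

Request:
arm_command --xyz '[[-0.001, 0.001, -0.035], [-0.001, 0.001, -0.07], [-0.001, 0.001, -0.105], [-0.001, 0.001, -0.13], [-0.001, 0.001, -0.147], [-0.001, 0.001, -0.147], [-0.001, 0.001, -0.147]]' --rot '[[0, 0, 0], [0, 0, 0], [0, 0, 0], [0, 0, 0], [0, 0, 0], [0, 0, 0], [0, 0, 0]]'

```text
time: 27.58
ee_pos: [0.4418, -0.3581, 0.0236]
eef_rot: [1.0, -0.025, -0.0, -0.0]
ft_force: [0.4, 0.9, 0.5]
width: 0.0524
grip_force: 0.0
```

Request:
arm_command --xyz '[[0, 0, 0], [0, 0, 0], [0, 0, 0], [0, 0, 0], [0, 0, 0], [0, 0, 0], [0, 0, 0], [0, 0, 0.01], [0, 0, 0.03], [0, 0, 0.03], [0, 0, 0.03]]' --rot '[[0, 0, 0], [0, 0, 0], [0, 0, 0], [0, 0, 0], [0, 0, 0], [0, 0, 0], [0, 0, 0], [0, 0, 0], [0, 0, 0], [0, 0, 0], [0, 0, 0]]' --grip 0

```text
time: 28.5
ee_pos: [0.4423, -0.3595, 0.0547]
eef_rot: [1.0, -0.025, 0.001, 0.001]
ft_force: [-0.3, 0.8, -1.9]
width: 0.017
grip_force: 35.0
```

Request:
arm_command --xyz '[[0, 0, 0.035], [0.01, 0, 0.07], [0.03, 0.01, 0.1], [0.05, 0.03, 0.12], [0.07, 0.06, 0.12], [0.09, 0.09, 0.12], [0.11, 0.12, 0.12], [0.1135, 0.155, 0.12], [0.1135, 0.19, 0.12], [0.1135, 0.225, 0.12], [0.1135, 0.26, 0.12], [0.1135, 0.295, 0.12], [0.1135, 0.3295, 0.117], [0.1135, 0.3295, 0.1], [0.1135, 0.3295, 0.065], [0.1135, 0.3295, 0.03], [0.1135, 0.3295, 0.02], [0.1135, 0.3295, 0.02]]' --rot '[[0, 0, 0], [0, 0, 0], [0, 0, 0], [0, 0, 0], [0, 0, 0], [0, 0, 0], [0, 0, 0], [0, 0, 0], [0, 0, 0], [0, 0, 0], [0, 0, 0], [0, 0, 0], [0, 0, 0], [0, 0, 0], [0, 0, 0], [0, 0, 0], [0, 0, 0], [0, 0, 0]]'

```text
time: 30.0
ee_pos: [0.5527, -0.0295, 0.0704]
eef_rot: [1.0, -0.025, -0.003, -0.0]
ft_force: [-0.6, -0.3, -1.5]
width: 0.0167
grip_force: 35.0
```

Request:
arm_command --xyz '[[0, 0, -0.008], [0, 0, -0.014], [0, 0, -0.018], [0, 0, -0.019], [0, 0, -0.019]]' --rot '[[0, 0, 0], [0, 0, 0], [0, 0, 0], [0, 0, 0], [0, 0, 0]]'

```text
time: 30.42
ee_pos: [0.5555, -0.0295, 0.0551]
eef_rot: [1.0, -0.025, 0.0, 0.0]
ft_force: [-0.2, 0.7, -0.8]
width: 0.0171
grip_force: 35.0
```

Request:
arm_command --xyz '[[0, 0, 0], [0, 0, 0], [0, 0, 0], [0, 0, 0], [0, 0, 0.02], [0, 0, 0.06], [0, 0, 0.1], [0, -0.02, 0.13], [-0.01, -0.06, 0.146], [-0.02, -0.1, 0.146], [-0.03, -0.14, 0.146], [-0.04, -0.18, 0.146], [-0.05, -0.22, 0.146], [-0.05, -0.22, 0.146], [-0.05, -0.22, 0.146]]' --rot '[[0, 0, 0], [0, 0, 0], [0, 0, 0], [0, 0, 0], [0, 0, 0], [0, 0, 0], [0, 0, 0], [0, 0, 0], [0, 0, 0], [0, 0, 0], [0, 0, 0], [0, 0, 0], [0, 0, 0], [0, 0, 0], [0, 0, 0]]' --grip 0.5

```text
time: 31.67
ee_pos: [0.504, -0.2524, 0.2004]
eef_rot: [1.0, -0.028, -0.0, 0.0]
ft_force: [-0.4, 1.3, -0.8]
width: 0.0431
grip_force: 0.0
```

Run:
```python
from h import *
st()
ims=[]
for c in('top','side'):
    im=snap(c); ims.append(im[100:400,130:530])
    for l in 'holder0 dresser guard_grip'.split(): print(c,l,*pts(l,c))
cv2.imwrite('pics/both6.png',np.hstack(ims)[:,:,::-1])
```

```text
t 31.6667 p [ 0.504  -0.2524  0.2004] q [ 1.    -0.028 -0.     0.   ] w 0.04307669434025645 g 0.0 F [-0.4  1.3 -0.8] j [ 0.88  0.26 -0.58  1.63  0.15  1.29 -1.36]
top holder0 (0.77, array([ 0.5503, -0.03  ,  0.0345])) (0.49, array([0.6263, 0.0383, 0.0346])) (0.47, array([0.5055, 0.0398, 0.0318]))
top dresser (0.52, array([ 0.6387, -0.2984,  0.0034]))
top guard_grip (0.68, array([ 0.6374, -0.2961,  0.0048])) (0.33, array([ 0.3663,  0.1693, -0.0009]))
side holder0 (0.54, array([0.5118, 0.037 , 0.0317])) (0.38, array([0.6282, 0.0339, 0.0365]))
side dresser (0.64, array([ 0.6398, -0.3003,  0.0037]))
side guard_grip (0.66, array([0.4451, 0.3386, 0.1353]))
```

View pics/both6.png

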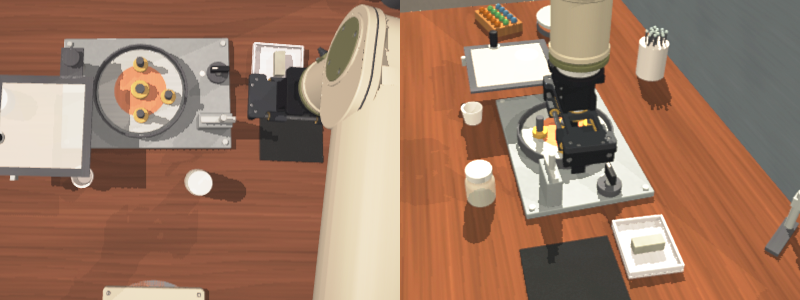

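All three holders stand on the lap in the left image, at (140,64), (169,96) and (140,117). The mat is empty and the block is in the tray. Next I'll shut the guard.

Request:
arm_command --xyz '[[-0.004, 0.039, 0], [-0.008, 0.078, 0], [-0.012, 0.117, 0], [-0.016, 0.156, 0], [-0.02, 0.195, 0], [-0.024, 0.234, 0], [-0.028, 0.273, 0], [-0.032, 0.312, 0], [-0.036, 0.351, 0], [-0.04, 0.39, 0], [-0.044, 0.429, 0], [-0.048, 0.468, 0], [-0.052, 0.507, 0], [-0.056, 0.546, 0], [-0.059, 0.588, 0], [-0.059, 0.588, 0], [-0.059, 0.588, -0.02], [-0.059, 0.588, -0.02]]' --rot '[[0, 0, -0.05], [0, 0, -0.1], [0, 0, -0.15], [0, 0, -0.2], [0, 0, -0.25], [0, 0, -0.3], [0, 0, -0.35], [0, 0, -0.4], [0, 0, -0.4], [0, 0, -0.4], [0, 0, -0.4], [0, 0, -0.4], [0, 0, -0.4], [0, 0, -0.4], [0, 0, -0.4], [0, 0, -0.4], [0, 0, -0.4], [0, 0, -0.4]]' --grip 0.9 --squeeze 10

```text
time: 33.57
ee_pos: [0.4554, 0.2403, 0.1883]
eef_rot: [0.975, -0.223, -0.005, 0.004]
ft_force: [0.0, 0.0, 0.3]
width: 0.0785
grip_force: 0.0
```

Run:
```python
from h import *
st()
```

```text
t 33.5667 p [0.4554 0.2403 0.1883] q [ 0.975 -0.223 -0.005  0.004] w 0.07846108927605383 g 0.0 F [0.  0.  0.3] j [-0.53  0.13 -0.04  1.78  0.    1.24 -2.6 ]
```

Request:
arm_command --xyz '[[0, -0.02, 0.01], [0, -0.03, 0.01], [0, -0.03, 0.01], [0, -0.03, 0.01], [0, -0.03, 0.01], [0, -0.03, 0.01], [0, -0.03, 0.01]]' --rot '[[0, 0, 0.1], [0, 0, 0.2], [0, 0, 0.3], [0, 0, 0.4], [0, 0, 0.5], [0, 0, 0.6], [0, 0, 0.6]]'

```text
time: 34.15
ee_pos: [0.4554, 0.21, 0.1982]
eef_rot: [0.997, 0.078, -0.004, 0.006]
ft_force: [-0.3, 0.6, -0.3]
width: 0.0788
grip_force: 0.0
```

Run:
```python
from h import *
st()
```

```text
t 34.15 p [0.4554 0.21   0.1982] q [ 0.997  0.078 -0.004  0.006] w 0.07881169746390809 g 0.0 F [-0.3  0.6 -0.3] j [-0.47  0.09 -0.06  1.8   0.01  1.26 -1.95]
```

Request:
arm_command --xyz '[[-0.003, 0.035, 0], [-0.005, 0.07, 0], [-0.008, 0.105, 0], [-0.01, 0.13, 0], [-0.01, 0.13, 0], [-0.01, 0.13, 0]]' --rot '[[0, 0, 0.1], [0, 0, 0.2], [0, 0, 0.3], [0, 0, 0.3], [0, 0, 0.3], [0, 0, 0.3]]'

```text
time: 34.65
ee_pos: [0.4447, 0.3411, 0.1978]
eef_rot: [0.975, 0.223, -0.003, 0.006]
ft_force: [0.2, -0.8, 0.4]
width: 0.0786
grip_force: 0.0
```

Run:
```python
from h import *
st()
```

```text
t 34.65 p [0.4447 0.3411 0.1978] q [ 0.975  0.223 -0.003  0.006] w 0.0786274522907531 g 0.0 F [ 0.2 -0.8  0.4] j [-0.6   0.22 -0.16  1.65  0.04  1.28 -1.89]
```

Request:
arm_command --xyz '[[0, 0, -0.035], [0, 0, -0.065], [0, 0, -0.08], [0, 0, -0.08], [0, 0, -0.08]]' --rot '[[0, 0, 0], [0, 0, 0], [0, 0, 0], [0, 0, 0], [0, 0, 0]]'

```text
time: 35.07
ee_pos: [0.4459, 0.3384, 0.1182]
eef_rot: [0.975, 0.222, -0.003, 0.007]
ft_force: [0.0, -0.0, 0.4]
width: 0.0784
grip_force: 0.0
```

Request:
arm_command --xyz '[[0, 0, 0], [0, 0, 0], [0, 0, 0], [0, 0, 0], [0, 0, 0], [0, 0, 0], [0, 0, 0], [0, 0, 0], [0, 0, 0], [0, 0, 0]]' --rot '[[0, 0, 0], [0, 0, 0], [0, 0, 0], [0, 0, 0], [0, 0, 0], [0, 0, 0], [0, 0, 0], [0, 0, 0], [0, 0, 0], [0, 0, 0]]' --grip 0

```text
time: 35.9
ee_pos: [0.445, 0.3402, 0.1181]
eef_rot: [0.975, 0.223, -0.003, 0.006]
ft_force: [2.6, -2.2, 0.2]
width: 0.0215
grip_force: 10.0
```

Request:
arm_command --xyz '[[-0.0135, -0.0175, 0], [-0.026, -0.0375, 0], [-0.0365, -0.0585, 0], [-0.045, -0.0805, 0], [-0.051, -0.1035, 0], [-0.0545, -0.1265, 0], [-0.056, -0.15, 0], [-0.055, -0.1735, 0], [-0.052, -0.197, 0], [-0.0465, -0.22, 0], [-0.0385, -0.242, 0], [-0.0285, -0.2635, 0], [-0.0165, -0.2835, 0], [-0.0025, -0.3025, 0], [0.0135, -0.32, 0], [0.022, -0.328, 0], [0.031, -0.336, 0], [0.033, -0.338, 0], [0.033, -0.338, 0], [0.033, -0.338, 0]]' --rot '[[0, 0, 0], [0, 0, 0], [0, 0, 0], [0, 0, 0], [0, 0, 0], [0, 0, 0], [0, 0, 0], [0, 0, 0], [0, 0, 0], [0, 0, 0], [0, 0, 0], [0, 0, 0], [0, 0, 0], [0, 0, 0], [0, 0, 0], [0, 0, 0], [0, 0, 0], [0, 0, 0], [0, 0, 0], [0, 0, 0]]'

```text
time: 37.57
ee_pos: [0.4761, 0.0055, 0.1177]
eef_rot: [0.974, 0.225, -0.005, 0.004]
ft_force: [-13.3, 12.5, 7.8]
width: 0.0214
grip_force: 10.0
```

Run:
```python
from h import *
st()
for c in('top','side'):
    im=snap(c,c+'7.png')
    for l in 'holder0 guard_grip catch_top'.split(): print(c,l,*pts(l,c))
```

```text
t 37.5667 p [0.4761 0.0055 0.1177] q [ 0.974  0.225 -0.005  0.004] w 0.021421547533889522 g 10.019975469913334 F [-13.3  12.5   7.8] j [-0.24  0.1   0.13  1.97 -0.01  1.08 -1.22]
top holder0
top guard_grip
top catch_top (0.53, array([ 0.4924, -0.142 ,  0.1306]))
side holder0 (0.77, array([ 0.5562, -0.0331,  0.0382]))
side guard_grip (0.94, array([0.4719, 0.0035, 0.1323]))
side catch_top (0.76, array([ 0.4945, -0.1467,  0.1338])) (0.6, array([0.5671, 0.0335, 0.0335]))
```

Request:
arm_command --xyz '[[0, 0, 0], [0, 0, 0], [0, 0, 0], [0, 0, 0], [0, 0, 0], [0, 0, 0.035], [0, 0, 0.07], [0.004, -0.035, 0.08], [0.008, -0.07, 0.08], [0.012, -0.105, 0.08], [0.0165, -0.14, 0.08], [0.0165, -0.1475, 0.08], [0.0165, -0.1475, 0.08], [0.0165, -0.1475, 0.07]]' --rot '[[0, 0, 0], [0, 0, 0], [0, 0, 0], [0, 0, 0], [0, 0, 0], [0, 0, 0], [0, 0, -0.1], [0, 0, -0.2], [0, 0, -0.3], [0, 0, -0.4], [0, 0, -0.43], [0, 0, -0.43], [0, 0, -0.43], [0, 0, -0.43]]' --grip 0.6 --squeeze 25

```text
time: 39.13
ee_pos: [0.4961, -0.146, 0.1893]
eef_rot: [1.0, 0.01, -0.003, 0.005]
ft_force: [-0.4, 0.7, -0.2]
width: 0.0523
grip_force: 0.0
```

Run:
```python
from h import *
st()
for c in('top','side'):
    im=snap(c,c+'8.png')
    for l in 'guard_grip guard_hinge'.split(): print(c,l,*pts(l,c))
```

```text
t 39.1333 p [ 0.4961 -0.146   0.1893] q [ 1.     0.01  -0.003  0.005] w 0.052319399104359045 g 0.0 F [-0.4  0.7 -0.2] j [-0.08  0.11  0.3   1.8  -0.02  1.23 -1.33]
top guard_grip (0.78, array([0.4759, 0.0062, 0.1371]))
top guard_hinge (0.77, array([0.625 , 0.1905, 0.106 ]))
side guard_grip (0.88, array([0.4753, 0.0008, 0.1366]))
side guard_hinge (0.63, array([0.6274, 0.1885, 0.1062]))
```

Shut. Now I'll pinch the catch and slide it home.

Request:
arm_command --xyz '[[-0.001, 0, -0.035], [-0.001, 0, -0.065], [-0.001, 0, -0.079], [-0.001, 0, -0.079], [-0.001, 0, -0.079]]' --rot '[[0, 0, 0], [0, 0, 0], [0, 0, 0], [0, 0, 0], [0, 0, 0]]'

```text
time: 39.85
ee_pos: [0.4941, -0.1456, 0.1093]
eef_rot: [1.0, 0.01, -0.005, 0.005]
ft_force: [-0.4, -0.1, 1.5]
width: 0.0522
grip_force: 0.0
```

Request:
arm_command --xyz '[[0, 0, 0], [0, 0, 0], [0, 0, 0], [0, 0, 0], [0, 0, 0], [0, 0, 0], [0, 0, 0], [0, 0, 0]]' --rot '[[0, 0, 0], [0, 0, 0], [0, 0, 0], [0, 0, 0], [0, 0, 0], [0, 0, 0], [0, 0, 0], [0, 0, 0]]' --grip 0

```text
time: 40.52
ee_pos: [0.4942, -0.1448, 0.1093]
eef_rot: [1.0, 0.01, -0.004, 0.005]
ft_force: [-1.6, 5.2, 3.0]
width: 0.0133
grip_force: 25.0
```

Request:
arm_command --xyz '[[0, 0.005, 0], [0, 0.01, 0], [0, 0.015, 0], [0, 0.02, 0], [-0.001, 0.025, 0], [-0.001, 0.03, 0], [-0.001, 0.0325, 0], [-0.001, 0.0325, 0], [-0.001, 0.0325, 0], [-0.001, 0.0325, 0]]' --rot '[[0, 0, 0], [0, 0, 0], [0, 0, 0], [0, 0, 0], [0, 0, 0], [0, 0, 0], [0, 0, 0], [0, 0, 0], [0, 0, 0], [0, 0, 0]]'

```text
time: 41.35
ee_pos: [0.4937, -0.1144, 0.1094]
eef_rot: [1.0, 0.01, -0.003, 0.006]
ft_force: [4.0, -5.3, 0.3]
width: 0.0131
grip_force: 25.0
```

Request:
arm_command --xyz '[[0, 0, 0], [0, 0, 0], [0, 0, 0], [0, 0, 0], [0, 0, 0.035], [0, 0, 0.07], [0.02, 0, 0.09], [0.05, -0.01, 0.09], [0.08, -0.02, 0.09], [0.11, -0.03, 0.09], [0.124, -0.0355, 0.09], [0.124, -0.0355, 0.09], [0.124, -0.0355, 0.09], [0.124, -0.0355, 0.09], [0.124, -0.0355, 0.07], [0.124, -0.0355, 0.05], [0.124, -0.0355, 0.03], [0.124, -0.0355, 0.03], [0.124, -0.0355, 0.03], [0.124, -0.0355, 0.03]]' --rot '[[0, 0, 0], [0, 0, 0], [0, 0, 0], [0, 0, 0], [0, 0, 0], [0, 0, 0.12], [0, 0, 0.24], [0, 0, 0.36], [0, 0, 0.48], [0, 0, 0.6], [0, 0, 0.72], [0, 0, 0.84], [0, 0, 0.96], [0, 0, 1.08], [0, 0, 1.2], [0, 0, 1.32], [0, 0, 1.44], [0, 0, 1.57], [0, 0, 1.57], [0, 0, 1.57]]' --grip 0.6

```text
time: 43.02
ee_pos: [0.6172, -0.1488, 0.1392]
eef_rot: [0.701, 0.713, 0.001, 0.007]
ft_force: [-0.6, 0.6, 0.4]
width: 0.0523
grip_force: 0.0
```

Run:
```python
from h import *
st()
for c in('top','side'):
    im=snap(c,c+'9.png')
    for l in 'guard_grip catch_top key_grip'.split(): print(c,l,*pts(l,c))
cv2.imwrite('pics/side9c.png',cv2.resize(im[150:350,180:440,::-1],None,fx=2.5,fy=2.5))
```

```text
t 43.0167 p [ 0.6172 -0.1488  0.1392] q [0.701 0.713 0.001 0.007] w 0.052271388152586855 g 0.0 F [-0.6  0.6  0.4] j [ 0.08  0.4   0.1   1.56 -0.03  1.18  0.2 ]
top guard_grip (0.59, array([0.4764, 0.0064, 0.1386])) (0.28, array([0.6262, 0.1932, 0.1059]))
top catch_top (0.65, array([ 0.49  , -0.1113,  0.1316]))
top key_grip (0.61, array([0.6258, 0.1894, 0.1051])) (0.6, array([ 0.6205, -0.1485,  0.0555]))
side guard_grip
side catch_top (0.63, array([ 0.4971, -0.1178,  0.1321]))
side key_grip (0.76, array([ 0.6136, -0.1472,  0.064 ])) (0.31, array([0.6264, 0.1887, 0.1045]))
```

View pics/side9c.png

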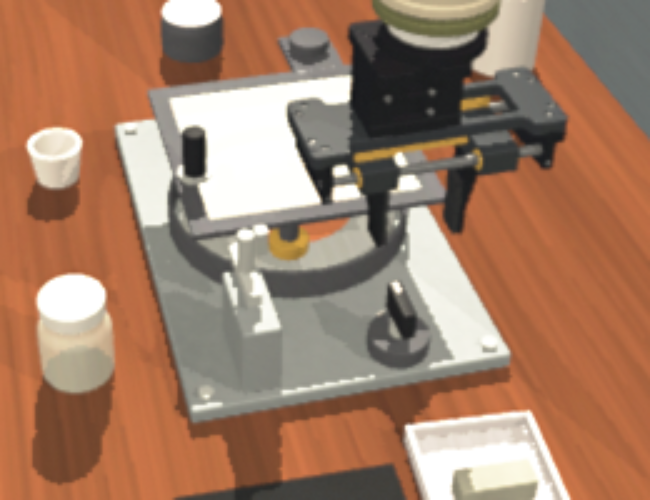

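The guard is shut, the bolt is engaged at px (265,232), and the gripper is above the key at px (400,310).

Request:
arm_command --xyz '[[0, 0, -0.03], [0, 0, -0.06], [0, 0, -0.08], [0, 0, -0.09], [0, 0, -0.09], [0, 0, -0.09]]' --rot '[[0, 0, 0], [0, 0, 0], [0, 0, 0], [0, 0, 0], [0, 0, 0], [0, 0, 0]]'

```text
time: 43.92
ee_pos: [0.6174, -0.149, 0.0498]
eef_rot: [0.7, 0.714, 0.001, 0.007]
ft_force: [0.3, 0.2, 0.3]
width: 0.0521
grip_force: 0.0
```

Request:
arm_command --xyz '[[0, 0, 0], [0, 0, 0], [0, 0, 0], [0, 0, 0], [0, 0, 0], [0, 0, 0], [0, 0, 0], [0, 0, 0]]' --rot '[[0, 0, 0], [0, 0, 0], [0, 0, 0], [0, 0, 0], [0, 0, 0], [0, 0, 0], [0, 0, 0], [0, 0, 0]]' --grip 0

```text
time: 44.58
ee_pos: [0.614, -0.1492, 0.0489]
eef_rot: [0.701, 0.714, -0.001, 0.004]
ft_force: [-15.8, 1.8, 11.8]
width: 0.012
grip_force: 25.0
```

Request:
arm_command --xyz '[[0, 0, 0], [0, 0, 0], [0, 0, 0], [0, 0, 0], [0, 0, 0], [0, 0, 0], [0, 0, 0], [0, 0, 0], [0, 0, 0], [0, 0, 0], [0, 0, 0], [0, 0, 0], [0, 0, 0], [0, 0, 0], [0, 0, 0]]' --rot '[[0, 0, -0.1], [0, 0, -0.2], [0, 0, -0.3], [0, 0, -0.4], [0, 0, -0.5], [0, 0, -0.6], [0, 0, -0.7], [0, 0, -0.8], [0, 0, -0.9], [0, 0, -1.0], [0, 0, -1.1], [0, 0, -1.2], [0, 0, -1.23], [0, 0, -1.23], [0, 0, -1.23]]'

```text
time: 45.83
ee_pos: [0.6132, -0.1486, 0.0489]
eef_rot: [0.984, 0.179, -0.007, 0.004]
ft_force: [-19.8, 3.5, 15.1]
width: 0.0121
grip_force: 25.2
```

Run:
```python
from h import *
st(); print(r.read_state()['torque'])
```

```text
t 45.8333 p [ 0.6132 -0.1486  0.0489] q [ 0.984  0.179 -0.007  0.004] w 0.0121480673928143 g 25.184324351430405 F [-19.8   3.5  15.1] j [-0.1   0.51  0.33  1.63 -0.17  1.04 -0.93]
[0.8880588  4.52930091 0.31021279]
```

Request:
arm_command --xyz '[[-0.002, 0, 0], [-0.003, 0, 0], [-0.003, 0, 0], [-0.003, 0, 0], [-0.003, 0, 0], [-0.003, 0, 0], [-0.003, 0, 0], [-0.003, 0, 0.03], [-0.003, 0, 0.06], [-0.003, 0, 0.1], [-0.003, -0.03, 0.14], [-0.003, -0.07, 0.16], [-0.003, -0.1, 0.16], [-0.003, -0.1, 0.16], [-0.003, -0.1, 0.16]]' --rot '[[0, 0, 0], [0, 0, 0], [0, 0, 0], [0, 0, 0], [0, 0, 0], [0, 0, 0], [0, 0, 0], [0, 0, 0], [0, 0, 0], [0, 0, 0], [0, 0, 0], [0, 0, 0], [0, 0, 0], [0, 0, 0], [0, 0, 0]]' --grip 1.0

```text
time: 47.08
ee_pos: [0.6138, -0.2524, 0.21]
eef_rot: [0.984, 0.177, -0.003, 0.007]
ft_force: [-0.5, 0.6, -1.2]
width: 0.0867
grip_force: 0.0
```

Run:
```python
from h import *
st()
ims=[]
for c in('top','side'):
    im=snap(c,c+'10.png'); ims.append(cv2.resize(im[110:360,180:460] if c=='side' else im[120:280,180:460],(400,360 if c=='side' else 230)))
    for l in 'guard_grip catch_top key_grip holder0 dresser'.split(): print(c,l,*pts(l,c))
cv2.imwrite('pics/fin.png',np.vstack(ims)[:,:,::-1])
```

```text
t 47.0833 p [ 0.6138 -0.2524  0.21  ] q [ 0.984  0.177 -0.003  0.007] w 0.08665539228113095 g 0.0 F [-0.5  0.6 -1.2] j [ 0.02  0.44  0.41  1.39 -0.16  1.35 -0.79]
top guard_grip (0.86, array([0.477 , 0.0072, 0.1374]))
top catch_top (0.56, array([ 0.4923, -0.1124,  0.1306]))
top key_grip (0.58, array([ 0.6177, -0.1489,  0.0554]))
top holder0 (0.73, array([ 0.6379, -0.299 ,  0.0021])) (0.67, array([ 0.5421,  0.3789, -0.0067])) (0.17, array([0.6251, 0.1892, 0.1044]))
top dresser (0.48, array([ 0.64  , -0.2985,  0.0013]))
side guard_grip (0.93, array([0.4734, 0.004 , 0.1341]))
side catch_top (0.76, array([ 0.4958, -0.1173,  0.1353]))
side key_grip (0.76, array([ 0.6133, -0.1516,  0.062 ]))
side holder0 (0.68, array([ 0.5597, -0.0299,  0.0365])) (0.39, array([0.4705, 0.0023, 0.1332]))
side dresser (0.63, array([ 0.6384, -0.2998,  0.0038])) (0.36, array([ 0.5684,  0.0387, -0.0016]))
```

View pics/fin.png

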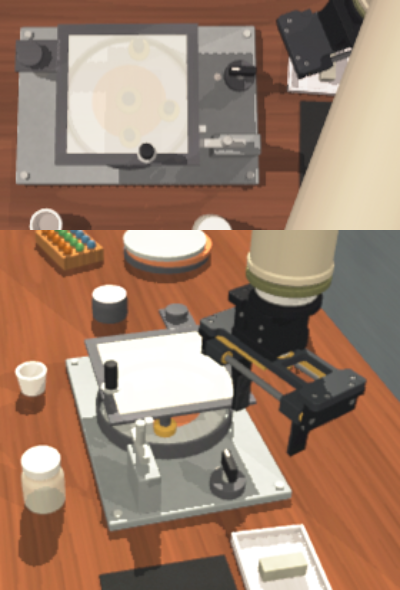

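Key is back at rest, catch home, guard shut. But the far holder, seen through the panel at (139,46), looks shifted from where I set it, so I'll look closer before handing in.

Run:
```python
from h import *
a=cv2.imread('pics/top10.png')[130:245,215:325]; b=cv2.imread('pics/top5.png')[130:245,215:325]
cv2.imwrite('pics/z.png',cv2.resize(np.hstack([b,a]),None,fx=3.5,fy=3.5,interpolation=cv2.INTER_CUBIC))
m=r.camera_model('top');T=np.array(m['T']);Ti=np.linalg.inv(T)
print({k:v for k,v in m.items() if k!='T'})
def px(p):
    c=Ti@np.r_[p,1]; return np.array([m['cx']+m['fx']*c[0]/-c[2],m['cy']+m['fy']*-c[1]/-c[2]])
for n,p in dict(far=(.628,.037,.049),near=(.508,.035,.049),right=(.555,-.03,.049),hub=(.568,.037,.063),right_top=(.555,-.03,.085)).items(): print(n,px(p),'in right half',(px(p)-[215,130])*3.5+[385,0])
```

```text
{'fx': 408.8646368350263, 'fy': 408.8646368350263, 'cx': 279.6897854556307, 'cy': 209.04125341446837}
far [270.23958451 163.3294608 ] in right half [578.3385458  116.65311281]
near [270.27484351 213.90683317] in right half [578.4619523  293.67391609]
right [298.51756693 194.15325019] in right half [677.31148426 224.53637567]
hub [269.57010936 187.2537901 ] in right half [575.99538276 200.38826534]
right_top [298.95106531 191.36206244] in right half [678.82872858 214.76721853]
```

View pics/z.png

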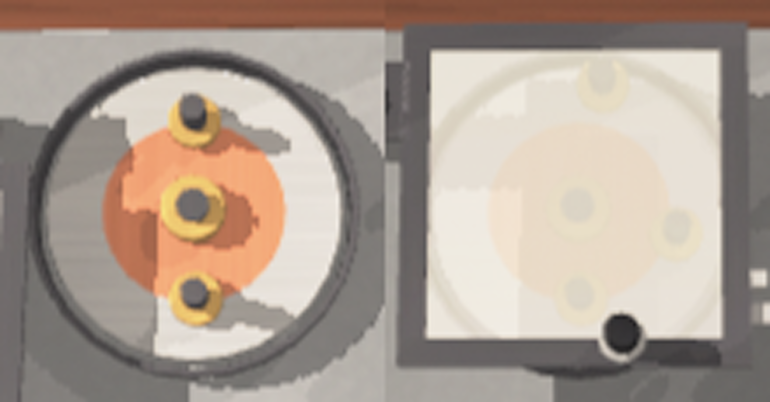

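The knocked holder now stands upright at about 84 mm from the axis, inside the 95 mm limit and clear of the rim. The other two haven't moved, so I'll hand in.

```bash
python3 -c "
from bench import r
print(r.close_job())"
```

```text
the job is handed in; nothing more can be done
None
```

I handed the job in at about 47 s with every step carried out, but the hand-in returned no verdict. The block is in the tray, all three holders stand on the lap, the guard is shut, the catch is home, and the key was turned to its stop and sprang back. One holder had been knocked aside; it looked upright at about 84 mm from the axis (limit 95 mm), so I left it there.

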